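Lock a carton in its packing box with folding wedges

TASK

The carton lies loose in the plywood packing box. Push it back flat against the brown stop board, then fill the gap left between the carton and the box's near wall with the two wooden wedges, side by side, thick ends opposite, standing on the box floor, and drive them together by hand force until they jam and clamp the carton firmly against the board. Do not crush the carton, and leave the cardboard tube, the solder reel and the glue bottle where they stand.

Things in the scene. Friction and masses are not known exactly. Their poses are not given: they have to be found in the camera images.
- box: Open plywood packing box, fixed to the desk. Origin: centre of its underside. Its x axis points away from the robot (from the near wall to the far wall), y along its length to the left, z up. Inside 170 mm (x) by 240 mm (y); floor 8 mm thick; walls 10 mm thick; the tops of the two long walls are 58 mm above the desk, those of the two end walls only 40 mm. The near wall's inner face is at x = -85 mm, the end walls' inner faces at y = -120 and +120 mm.
- board: Brown wooden stop board standing across the box, parallel to its y axis, fixed: 12 mm thick (x), 236 mm long (y), 80 mm high. Origin: centre of its underside, on the box floor; axes nearly as those of the box. Its face towards the carton is 6 mm to -x of the origin. How far back it stands differs from box to box by some 4 mm; with the carton against it the gap to the near wall is about 42 to 46 mm.
- carton_centre (a point): Centre of the dark blue lamp carton, 200 x 110 x 74 mm, about 0.35 kg, loose in the box, too wide to be grasped. The point's x axis runs along the 200 mm side (which lies along the box's length), y along the 110 mm side, z up. Its top is 82 mm above the desk, 24 mm above the near wall, and there it can be pushed. At the start it stands 14 to 26 mm in front of the board and leaves too little room for a wedge.
- wedge_1_centre (a point): Centre (half-way up and along, 48 mm above its underside) of a pale wooden wedge that stands on its long narrow foot: 130 mm long (point x), 96 mm high (z), thickness (y) growing evenly from 16 mm at the thin end (-x) to 34 mm at the thick end (+x), 25 mm in the middle. The flat side is at y = +12.5 mm; the sloping side runs from y = -3.5 mm at the thin end to -21.5 mm at the thick end. About 0.16 kg. It is the same all the way up and must end standing like this.
- wedge_2_centre (a point): The same wedge again. Slope to slope, thick ends opposite, the pair is 50 mm thick fully side by side and 1.4 mm less per 10 mm one is drawn back; in the gap they jam about 30 to 60 mm drawn back. With one thick end on an end wall, 15 to 20 N low on the other thick end (high up it tips) jams them; friction then holds. The first stop may be a mere knock: push again until it no longer moves.
- tube_tall: Cardboard tube, 68 mm across, 88 mm high, standing; a bystander. Origin at its underside.
- reel: Green solder reel, 60 mm across, 35 mm high; a bystander. Origin at its underside.
- glue: White glue bottle with an orange tip, 47 mm across, 148 mm high; a bystander. Origin at its underside.

How it is judged (in metres and radians):
On the way:
1. the carton has been pushed back against the stop board (x of carton_centre in the frame of board above -0.0645 m), for 0.2 s.
At the end, for the whole second after the job is handed in: Carton at rest flat on the stop board (3 mm, 0.03 rad), pressed on it with over 2 N; both wedges at rest in the gap, upright (0.1 rad) on the box floor (6 mm), along the box (0.08 rad), pressed together with over 2 N (x of carton_centre in the frame of board above -0.064 m and angle between the y axis of carton_centre and the x axis of board, either way round below 0.03 rad and contact force between carton and board above 2 N and contact force between wedge_1 and wedge_2 above 2 N and angle between the x axis of each of wedge_1_centre, wedge_2_centre and the y axis of box, either way round below 0.08 rad and z of each of wedge_1_centre, wedge_2_centre in the frame of box below 0.062 m and angle between each of wedge_1_centre, wedge_2_centre's own z axis and vertical below 0.1 rad and horizontal distance between each of wedge_1_centre, wedge_2_centre and box below 0.13 m and linear speed of each of carton, wedge_1, wedge_2 below 0.01 m/s); the robot touches nothing.
It fails at once if the carton is squeezed with more than 60 N (contact force between carton and board above 60 N or contact force between carton and the arm above 60 N or contact force between carton and the fingers above 60 N).
It fails at once if the cardboard tube, the solder reel or the glue bottle is moved by more than 40 mm (distance of any of tube_tall, reel, glue from where it was at the start of the episode above 0.04 m).
It also fails if it takes over 72 s, if anything falls off the work surface, if the arm or the gripper's body presses on something with over 40 N, if the wrist force passes 120 N, or if a joint passes its speed limit or range.

ROBOT

A 6-joint arm with a two-finger parallel gripper is mounted at the origin on a cart in front of the work surface, level with it; the furniture and walls round the work are solid. World frame = base frame: x ahead of the robot, y to its left, z up, the work surface at z = 0. Lengths are in mm, angles in degrees, forces in N, time in s.
With the tool pointing down it reaches from about 300 to 850 mm from the base axis. Payload 4.2 kg.
Tool frame: the origin (TCP) lies on the centre line of the jaws, within the pads' length; the fingertips stand 14 mm ahead of it and the grasp point (between the pads) lies 5 mm behind it; z points along the fingers, y is the line along which they close (so a half turn about z gives the same grasp; the last joint's range is limited). The gripper opens to 91 mm and grips with 3 to 60 N. Pads are 32 mm wide; open, the fingers measure 118 mm over their backs; the gripper's body (76 mm by 178 mm) begins 60 mm behind the grasp point.
Start: joints at [-1.146, 18.312, 89.639, -0, 72.044, -1.146], TCP at [575.015, 0, 227.976] pointing down, gripper open.
Joint ranges: [-177.97, 177.97], [-48.28, 115.42], [12.27, 149.76], [-77.06, 257.06], [2.81, 150.46], [-146.56, 146.56]. Speed limits (degrees/s): [147.25, 147.25, 180, 180, 180, 180].

INTERFACE

Orientations are given as [roll, pitch, yaw] about the fixed x, y, z axes, in that order (R = Rz(yaw) Ry(pitch) Rx(roll)).
In Python, from workcell import env gives the robot as it stands.
- The arm moves only by the tool arm_command, never from a script. Its argument "motion" is a list of rows, each an object with "offset": the shift along the tool's x, y, z in m, a list of three; "spin": the turn about the tool's z in rad. In form: [{"offset": [tx, ty, tz], "spin": spin}, ...]. A call has 1 to 5 rows; each row shifts and turns the commanded pose from where the row before left it, along the tool's axes as they then stand; what a row does not reach is not made up. A row lasts 1/8 s, in which the tool goes at most 62.5 mm and 10.7 degrees, less where a joint would pass 70% of its speed; a pose out of reach is approached as far as the arm can. A call with a gripper value outside its range is refused whole. "jaw" is the finger opening in m, from 0 to 0.0912, set as the call begins (left out, the last holds). The fingers move at their own pace and stop on an object; "newtons" is the grip in N (left out, the last holds). Time passes only in rows, so rows that do not move let the fingers close. It gives the time, the measured TCP pose, the force, the opening and the grip force at its end, in the units of the state.
- env.state(): the state, without advancing time (a new reading comes with each control period).
- env.grab_frame(name): name is "scene" or "side" or "wrist"; returns (picture, depth): 384x512x3 uint8, blue, green, red; 384x512 float32, mm along the optical axis (not along the pixel's ray), 0 where there is no reading.
- env.camera_model(name): a dict with "fx", "fy", "cx", "cy" (pixels), "eye" and "rotation" of the camera in the world; the wrist camera has in their place "hand_eye" (4x4, takes a point from camera to tool coordinates, whose origin is the TCP and whose axes are the flange's). Camera axes: x right, y down, z forward; pixel columns grow to the right and rows downward; lengths in mm; the calibration is good to about 2 mm. The wrist camera is an equidistant fisheye: a pixel r from the principal point sees the ray r / f radians off the axis. A picture is of the moment at which its call begins: read the wrist's pose just before it. camera_model takes no time and is no camera call.
- env.job_done(): hands the job in; it is judged then, once.
Trained networks look in the newest picture that a camera, given by its name, has taken for a name from the list of things; names that differ only in an ending like _2 or _b are one class to them, and where a whole thing is asked for, a point or a joint stands for the part that bears it (a point fixed in the world has none). Each returns a list of dicts, best first, with "score" (0 to 1); they miss things now and then, are a little off and sometimes report something else, mostly with a low value. They report only what shows in the picture. A call takes as long as a camera call.
- env.boxes_of(camera, target): "bbox" ([left, top, right, bottom] in pixels, round what is visible of it).
- env.pinpoint(camera, target): "location" ([column, row] in pixels: a listed point, or the origin of a listed thing).
The state is a dict: "time_s": time; "qpos": joint angles; "qvel": joint speeds; "effort": joint torques, N m; "ee_pos": TCP position; "ee_rot": TCP orientation; "force": force on the tool from outside, world axes, zero at the start; "torque": the same for the moment, N m; "gripper_width": finger opening in mm; "gripper_force": force on a finger pad.
Only numpy, scipy, OpenCV 4.12 (cv2) and the standard library are available. Lean on these libraries where they do the work, as an engineer would, in place of code of your own. Each camera call takes 0.05 s, during which the arm holds its last target. There are 200 camera calls.

## Working session

There is one attempt and no reset: what is moved stays moved. The work goes in short steps, Python scripts to look and compute and a tool call to move; the robot and the scene stay as the last step left them, time stands still between calls to the robot, and variables do not carry over. Pictures are saved under pics/ and viewed, at most 10 in all, crops included, and the job is handed in when it is done.

Besides the shell and the picture viewer there is one more tool, called after "Request:" by a JSON object that holds its "method" and its "body", one argument or row to a line. arm_command: Moves the arm, as the interface text tells. Its arguments: {"type":"object","properties":{"motion":{"type":"array"},"jaw":{"type":"number"},"newtons":{"type":"number"}},"required":["motion"]}

```bash
mkdir -p pics; ls; cat > h.py <<'E'
import numpy as np, cv2
from workcell import env
def cloud(n):
    im,d=env.grab_frame(n); m=env.camera_model(n)
    v,u=np.mgrid[:384,:512]; 
    p=np.stack([(u-m['cx'])/m['fx']*d,(v-m['cy'])/m['fy']*d,d],-1)@np.array(m['rotation']).T+np.array(m['eye'])
    p[d==0]=np.nan
    return im,d,p
E
python3 - <<'E'
from h import *
s=env.state(); print({k:np.round(v,2) for k,v in s.items()})
for n in ['scene','side']:
    im,d,p=cloud(n); m=env.camera_model(n); print(n,m['eye'],m['fx'],np.round(m['rotation'],3).tolist())
    np.savez('pics/'+n,im=im,p=p)
    for t in ['box','board','carton_centre','wedge_1_centre','tube_tall','reel','glue']:
        for r in env.pinpoint(n,t)[:3]:
            c,w=map(int,np.round(r['location'])); print(t,round(r['score'],2),(c,w),np.round(p[w,c]) if 0<=c<512 and 0<=w<384 else '')
a=np.load('pics/scene.npz')['im'];b=np.load('pics/side.npz')['im']
cv2.imwrite('pics/a.png',a); cv2.imwrite('pics/b.png',b)
E
```

```text
pics
{'time_s': np.float64(0.0), 'qpos': array([-1.15, 18.35, 89.71, -0.  , 72.04, -1.15]), 'qvel': array([-0.07, -0.1 , -0.06, -0.02,  0.05,  0.01]), 'effort': array([ -0.  , -41.25, -23.2 ,   0.07,   0.05,  -0.  ]), 'ee_pos': array([5.7452e+02, 1.0000e-02, 2.2711e+02]), 'ee_rot': array([-179.9,   -0. ,   90. ]), 'force': array([-0.01,  0.01, -0.97]), 'torque': array([ 0.02,  0.  , -0.  ]), 'gripper_force': np.float64(0.0), 'gripper_width': np.float64(91.23)}Traceback (most recent call last):
  File "<stdin>", line 4, in <module>
  File "h.py", line 6, in cloud
    p=np.stack([(u-m['cx'])/m['fx']*d,(v-m['cy'])/m['fy']*d,d],-1)@np.array(m['rotation']).T+np.array(m['eye'])
      ~~~~~~~~~~~~~~~~~~~~~~~~~~~~~~~~~~~~~~~~~~~~~~~~~~~~~~~~~~~~~~~~~~~~~~~~~~~~~~~~~~~~~~^~~~~~~~~~~~~~~~~~~
ValueError: operands could not be broadcast together with shapes (384,512) (3,)
```

```bash
sed -i "s/np.array(m\['rotation'\]).T/R.from_euler('xyz',m['rotation'],degrees=True).as_matrix().T/; 1a from scipy.spatial.transform import Rotation as R" h.py
python3 - <<'E'
from h import *
for n in ['scene','side']:
    m=env.camera_model(n); print(n,m)
    im,d,p=cloud(n)
    np.savez('pics/'+n,im=im,p=p)
    for t in ['box','board','carton_centre','wedge_1_centre','tube_tall','reel','glue']:
        for r in env.pinpoint(n,t)[:3]:
            c,w=map(int,np.round(r['location'])); print(t,round(r['score'],2),(c,w),np.round(p[w,c]) if 0<=c<512 and 0<=w<384 else '')
a=np.load('pics/scene.npz')['im'];b=np.load('pics/side.npz')['im']
cv2.imwrite('pics/a.png',a); cv2.imwrite('pics/b.png',b)
E
```

```text
scene {'fx': 437.4169965996755, 'fy': 437.4169965996755, 'cx': 248.28250637216846, 'cy': 189.74161880728312, 'eye': array([-439.95959483, -651.89854285,  730.93350429]), 'rotation': array([-121.82522751,   -0.46690565,  -57.40049234])}
box 0.59 (172, 180) [399. 152.  56.]
board 0.67 (185, 166) [459. 149.  78.]
carton_centre 0.89 (168, 166) [428. 191.  80.]
wedge_1_centre 0.75 (334, 243) [ 387. -379.   55.]
tube_tall 0.74 (298, 205) [ 524. -213.   30.]
reel 0.64 (325, 218) [ 497. -308.   37.]
glue 0.62 (368, 239) [ 502. -432.   15.]
side {'fx': 424.6661022716136, 'fy': 424.6661022716136, 'cx': 255.80678280553937, 'cy': 199.42698711600667, 'eye': array([  398.96020743, -1077.49113297,   463.97346781]), 'rotation': array([-110.70559108,    0.35852558,   -6.07807758])}
box 0.84 (240, 188) [477. 131.  44.]
box 0.54 (217, 272) [ 398. -429.   86.]
board 0.86 (264, 188) [559. 201.  16.]
carton_centre 0.76 (235, 179) [463. 132.  73.]
wedge_1_centre 0.72 (215, 274) [ 394. -430.   83.]
tube_tall 0.84 (280, 247) [ 542. -229.   24.]
reel 0.52 (291, 270) [ 524. -449.   93.]
glue 0.6 (288, 312) [ 519. -456.   13.]
```

View pics/a.png

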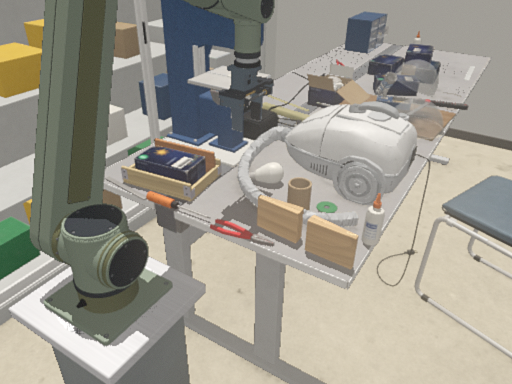

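View pics/b.png

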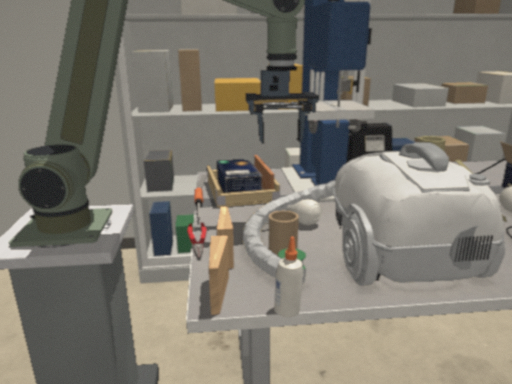

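```bash
python3 - <<'E'
from h import *
P=[];C=[]
for n in ['scene','side']:
    z=np.load(f'pics/{n}.npz'); p=z['p'].reshape(-1,3); c=z['im'].reshape(-1,3)
    k=(p[:,0]>300)&(p[:,0]<620)&(p[:,1]>-500)&(p[:,1]<320)&(p[:,2]>-10)&(p[:,2]<170)
    p=p[k];c=c[k];P.append(p);C.append(c)
    def sel(x0,x1,y0,y1,z0,z1): return p[(p[:,0]>x0)&(p[:,0]<x1)&(p[:,1]>y0)&(p[:,1]<y1)&(p[:,2]>z0)&(p[:,2]<z1)]
    for nm,z0,z1 in [('carton/board',76,90),('wall',53,62),('end',36,44)]:
        q=sel(300,620,0,320,z0,z1)[:,:2]
        if len(q)>5: print(n,nm,len(q),np.round(np.percentile(q,[1,50,99],axis=0)).tolist(), cv2.minAreaRect(q.astype(np.float32)))
    q=sel(330,470,-500,-180,90,102); print('wedge tops',len(q))
    for a,b in [(-500,-335),(-335,-180)]:
        r=q[(q[:,1]>a)&(q[:,1]<b)]; print(cv2.minAreaRect(r[:,:2].astype(np.float32)) if len(r)>4 else 0)
# height-ordered ortho picture, 2 panels, 1px=1.25mm
W=[]
for p,c in zip(P,C):
    I=np.zeros((656//1,256,3),np.uint8)
    o=np.argsort(p[:,2]); p=p[o];c=c[o]
    for (x,y,z),cc in zip(p,c): cv2.rectangle(I,(int((x-300)/1.25)-1,int((320-y)/1.25)-1),(int((x-300)/1.25)+1,int((320-y)/1.25)+1),cc.tolist(),-1)
    W.append(cv2.rotate(I,cv2.ROTATE_90_CLOCKWISE))
cv2.imwrite('pics/o.png',np.vstack(W))
E
```

```text
scene carton/board 1195 [[415.0, 124.0], [485.0, 218.0], [572.0, 318.0]] ((494.7850341796875, 219.72056579589844), (152.35459899902344, 213.01409912109375), 5.220432758331299)
scene wall 345 [[382.0, 94.0], [417.0, 173.0], [589.0, 315.0]] ((482.5234680175781, 215.93527221679688), (194.74147033691406, 232.8780059814453), 7.55711030960083)
scene end 422 [[380.0, 2.0], [435.0, 129.0], [613.0, 316.0]] ((467.29510498046875, 140.67727661132812), (160.5187225341797, 382.9989318847656), 42.759727478027344)
wedge tops 627
((395.237548828125, -382.57562255859375), (98.3851318359375, 29.889671325683594), 82.97906494140625)
((413.70245361328125, -257.8832702636719), (157.05941772460938, 41.0791015625), 80.97901153564453)
side carton/board 767 [[416.0, 124.0], [486.0, 209.0], [574.0, 318.0]] ((493.64013671875, 219.04513549804688), (146.33094787597656, 215.78257751464844), 6.383749961853027)
side wall 274 [[382.0, 93.0], [467.0, 136.0], [590.0, 317.0]] ((497.6490173339844, 180.59873962402344), (205.32516479492188, 305.5740661621094), 7.426401138305664)
side end 330 [[384.0, 1.0], [502.0, 116.0], [615.0, 297.0]] ((486.90850830078125, 152.50997924804688), (190.5978546142578, 344.9086608886719), 14.484254837036133)
wedge tops 710
((398.3675231933594, -383.39666748046875), (96.86599731445312, 28.680822372436523), 86.67491149902344)
((414.94610595703125, -259.0431213378906), (157.2588348388672, 38.46946334838867), 80.89624786376953)
```

View pics/o.png

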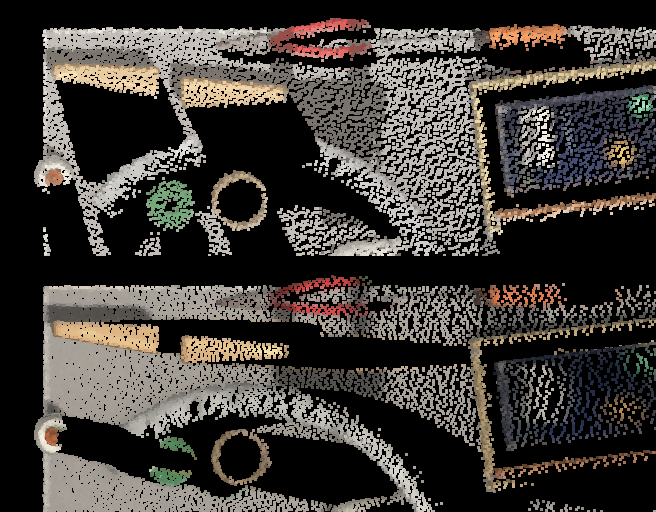

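Request:
{"method": "arm_command", "body": {
  "motion": [
    {"offset":[0.045,-0.025,-0.02],"spin":0},
    {"offset":[0.045,-0.025,-0.02],"spin":0},
    {"offset":[0.045,-0.025,-0.02],"spin":0},
    {"offset":[0.045,-0.025,-0.02],"spin":0},
    {"offset":[0,0,0],"spin":0}
  ],
  "jaw": 0.0
}}

```text
time_s: 1.48
ee_pos: [474.3, 182.6, 309.9]
ee_rot: [179.8, -0.1, 90.3]
force: [1.0, -0.2, -0.4]
gripper_width: 44.0
gripper_force: 0.0
```

```bash
cat >> h.py <<'E'
def wcloud():
    s=env.state(); im,d=env.grab_frame('wrist'); m=env.camera_model('wrist')
    v,u=np.mgrid[:384,:512]; a=u-m['cx'];b=v-m['cy']; r=np.hypot(a,b)+1e-9; th=r/m['fx']
    t=np.tan(np.minimum(th,1.5))*d
    p=np.stack([a/r*t,b/r*t,d],-1); H=np.array(m['hand_eye'])
    p=p@H[:3,:3].T+H[:3,3]
    p=p@R.from_euler('xyz',s['ee_rot'],degrees=True).as_matrix().T+s['ee_pos']
    p[(d==0)|(th>1.4)]=np.nan
    return im,d,p
def ortho(p,c,x0,y0,L,n,f):
    """x down, y right->left kept: row=x, col=y"""
    p=p.reshape(-1,3);c=c.reshape(-1,3);k=np.isfinite(p[:,2])&(p[:,0]>x0)&(p[:,0]<x0+L)&(p[:,1]>y0)&(p[:,1]<y0+L)&(p[:,2]<170)
    p=p[k];c=c[k];I=np.zeros((n,n,3),np.uint8);g=n/L
    for (x,y,z),cc in sorted(zip(p.tolist(),c.tolist()),key=lambda q:q[0][2]):
        a,b=int((y-y0)*g),int((x-x0)*g); cv2.rectangle(I,(a-1,b-1),(a+1,b+1),cc,-1)
    cv2.imwrite(f,I)
E
python3 - <<'E'
from h import *
s=env.state();print(s['time_s'],s['ee_pos'],s['ee_rot'],s['gripper_width']); m=env.camera_model('wrist');print(np.round(m['hand_eye'],2).tolist(),m['fx'])
im,d,p=wcloud(); np.savez('pics/w1',im=im,p=p)
o=np.zeros((384,900,3),np.uint8)
ortho(p,im,340,80,320,384,'pics/t.png'); cv2.imwrite('pics/w1.png',cv2.resize(np.hstack([im,cv2.imread('pics/t.png')]),None,fx=.89,fy=.89))
E
```

```text
1.475 [474.26877532 182.59418235 309.93510836] [ 1.79791329e+02 -1.12754339e-01  9.02727677e+01] 43.980251925095175
[[-0.0, -0.96, -0.29, 82.57], [1.0, -0.0, -0.0, 0.76], [0.0, -0.29, 0.96, -157.25], [0.0, 0.0, 0.0, 1.0]] 297.3186396354542
```

View pics/w1.png

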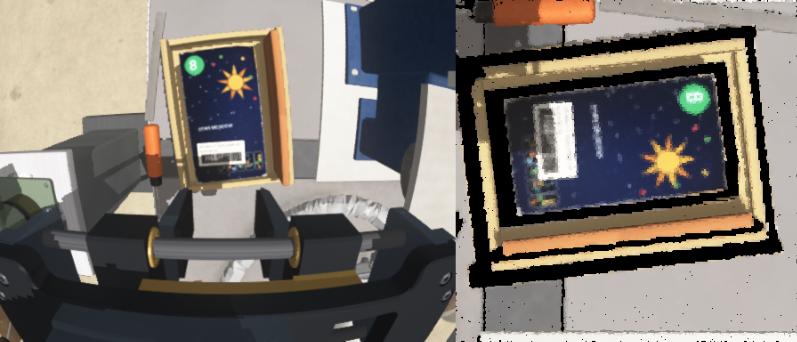

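```bash
python3 - <<'E'
from h import *
z=np.load('pics/w1.npz');p=z['p'].reshape(-1,3);c=z['im'].reshape(-1,3).astype(int)
k=(p[:,0]>350)&(p[:,0]<620)&(p[:,1]>80)&(p[:,1]<390)
p=p[k];c=c[k]; print(np.histogram(p[:,2],bins=np.arange(-5,100,5)))
def fit(q,n):
    # densest component
    q=q[:,:2].astype(np.float32); r=cv2.minAreaRect(q); print(n,len(q),np.round(r[0],1),np.round(r[1],1),round(r[2],2))
ct=p[(abs(p[:,2]-81)<5)&(c[:,2]<c[:,0]+60)&~((c[:,2]>150)&(c[:,0]<150))]
bt=p[(abs(p[:,2]-87)<5)&(c[:,2]>c[:,0]+50)&(p[:,0]>490)]
print(np.median(ct[:,2]),np.median(bt[:,2]))
fit(bt,'board')
t=np.deg2rad(7.4);X=np.array([np.cos(t),np.sin(t)]);Y=np.array([-X[1],X[0]])
def lines(q,n,ax,lo,hi):
    # edge at each bin along the other axis
    a=q[:,:2]@(X if ax==0 else Y); b=q[:,:2]@(Y if ax==0 else X)
    for s,f in ((lo,np.min),(hi,np.max)):
        e=[(m+2.5,f(a[(b>=m)&(b<m+5)])) for m in np.arange(b.min()+12,b.max()-12,5) if ((b>=m)&(b<m+5)).sum()>2]
        if len(e)<4: continue
        e=np.array(e); g=np.polyfit(e[:,0],e[:,1],1); r=e[:,1]-np.polyval(g,e[:,0]); kk=abs(r-np.median(r))<3; g=np.polyfit(e[kk,0],e[kk,1],1)
        print(n,s,'at mid',round(np.polyval(g,b.mean()),1),'slope deg',round(np.degrees(np.arctan(g[0])),2),'n',kk.sum(),'b',np.round([b.min(),b.max()]))
lines(ct,'carton',0,'near','far'); lines(ct,'carton',1,'right','left')
lines(bt,'board',0,'near','far');lines(bt,'board',1,'right','left')
w=p[abs(p[:,2]-57)<3.5]; a=w[:,:2]@X
nw=w[a<a.min()+25]; fw=w[a>a.max()-25]
lines(nw,'nearwall',0,'outer','inner');lines(fw,'farwall',0,'inner','outer'); lines(nw,'nearwall',1,'right','left')
e=p[abs(p[:,2]-40)<3]; b=e[:,:2]@Y; 
lines(e[b<b.min()+20],'endR',1,'outer','inner'); lines(e[b>b.max()-20],'endL',1,'inner','outer')
print(X,Y)
E
```

```text
(array([ 2789,  4561,  3013,   349,   362,   503,   608,   370,   904,
         987,   201,   216,  2102,   166,   106,   135,  1018, 11573,
        1544,    24]), array([-5,  0,  5, 10, 15, 20, 25, 30, 35, 40, 45, 50, 55, 60, 65, 70, 75,
       80, 85, 90, 95]))
81.5979591059658 88.15152427336186
board 1692 [530.1 238.1] [ 72.5 235.3] 6.58
carton near at mid 446.7 slope deg 1.02 n 12 b [ 52. 282.]
carton far at mid 580.3 slope deg 0.74 n 42 b [ 52. 282.]
carton right at mid 67.9 slope deg -0.4 n 20 b [446. 582.]
carton left at mid 265.5 slope deg -1.53 n 19 b [446. 582.]
board near at mid 579.9 slope deg 0.56 n 20 b [ 50. 285.]
board far at mid 591.3 slope deg 0.94 n 43 b [ 50. 285.]
board right at mid 49.9 slope deg 2.46 n 1 b [521. 593.]
board left at mid 284.8 slope deg 13.76 n 1 b [521. 593.]
nearwall outer at mid 416.2 slope deg 0.83 n 45 b [ 53. 298.]
nearwall inner at mid 425.8 slope deg 0.85 n 45 b [ 53. 298.]
farwall inner at mid 598.8 slope deg 0.84 n 47 b [ 38. 297.]
farwall outer at mid 605.0 slope deg 0.73 n 47 b [ 38. 297.]
endR outer at mid 39.4 slope deg -1.03 n 28 b [424. 585.]
endR inner at mid 48.6 slope deg -0.68 n 28 b [424. 585.]
endL inner at mid 288.1 slope deg -1.02 n 29 b [426. 596.]
endL outer at mid 297.5 slope deg -1.19 n 30 b [426. 596.]
[0.99167116 0.1287956 ] [-0.1287956   0.99167116]<stdin>:19: RankWarning: Polyfit may be poorly conditioned
<stdin>:19: RankWarning: Polyfit may be poorly conditioned
```

Request:
{"method": "arm_command", "body": {
  "motion": [
    {"offset":[0,0,0],"spin":-0.11},
    {"offset":[0.025,-0.042,0.03],"spin":0},
    {"offset":[0.0245,-0.042,0.04],"spin":0},
    {"offset":[0,0,0.05],"spin":0},
    {"offset":[0,0,0.05],"spin":0}
  ],
  "jaw": 0.0
}}

```text
time_s: 2.15
ee_pos: [386.5, 218.8, 136.6]
ee_rot: [180.0, 0.0, 96.3]
force: [0.6, -0.4, -0.1]
gripper_width: 0.4
gripper_force: 0.0
```

Request:
{"method": "arm_command", "body": {
  "motion": [
    {"offset":[0,0,0.04],"spin":0},
    {"offset":[0,0,0.021],"spin":0},
    {"offset":[0,0,0],"spin":0}
  ]
}}

```text
time_s: 2.52
ee_pos: [385.6, 218.1, 75.4]
ee_rot: [-179.7, 0.1, 96.2]
force: [0.4, 0.1, -0.2]
gripper_width: 0.2
gripper_force: 0.0
```

Request:
{"method": "arm_command", "body": {
  "motion": [
    {"offset":[0,0.012,0],"spin":0},
    {"offset":[0,0.01,0],"spin":0},
    {"offset":[0,0.008,0],"spin":0},
    {"offset":[0,0.007,0],"spin":0},
    {"offset":[0,0.005,0],"spin":0}
  ]
}}

```text
time_s: 3.15
ee_pos: [428.1, 224.4, 77.4]
ee_rot: [-180.0, 0.0, 96.3]
force: [-3.7, -1.6, 3.1]
gripper_width: 0.6
gripper_force: 2.0
```

Request:
{"method": "arm_command", "body": {
  "motion": [
    {"offset":[0,0.002,0],"spin":0},
    {"offset":[0,0.001,0],"spin":0},
    {"offset":[0,0,0],"spin":0}
  ]
}}

```text
time_s: 3.52
ee_pos: [431.0, 224.7, 77.3]
ee_rot: [-180.0, 0.0, 96.3]
force: [-3.2, 0.5, 3.0]
gripper_width: 0.4
gripper_force: 1.7
```

Request:
{"method": "arm_command", "body": {
  "motion": [
    {"offset":[0,0.001,0],"spin":0},
    {"offset":[0,0.001,0],"spin":0},
    {"offset":[0,0,0],"spin":0}
  ]
}}

```text
time_s: 3.9
ee_pos: [433.2, 225.0, 77.2]
ee_rot: [180.0, 0.0, 96.3]
force: [-3.3, -0.3, 2.1]
gripper_width: 0.6
gripper_force: 1.7
```

Request:
{"method": "arm_command", "body": {
  "motion": [
    {"offset":[0,0.001,0],"spin":0},
    {"offset":[0,0,0],"spin":0}
  ]
}}

```text
time_s: 4.15
ee_pos: [433.3, 225.0, 77.3]
ee_rot: [-179.9, 0.0, 96.3]
force: [-5.5, -0.1, 5.1]
gripper_width: 0.5
gripper_force: 3.0
```

Request:
{"method": "arm_command", "body": {
  "motion": [
    {"offset":[0,0.001,0],"spin":0},
    {"offset":[0,0.001,0],"spin":0},
    {"offset":[0,0,0],"spin":0}
  ]
}}

```text
time_s: 4.53
ee_pos: [433.7, 224.7, 77.2]
ee_rot: [-179.7, 0.1, 96.3]
force: [-9.4, -1.4, 8.3]
gripper_width: 0.8
gripper_force: 5.1
```

Request:
{"method": "arm_command", "body": {
  "motion": [
    {"offset":[0,-0.02,0],"spin":0},
    {"offset":[0,-0.01,-0.03],"spin":0},
    {"offset":[0,0.02,-0.055],"spin":0},
    {"offset":[-0.02,0.02,-0.055],"spin":0},
    {"offset":[-0.02,0.02,-0.055],"spin":0}
  ]
}}

```text
time_s: 5.15
ee_pos: [472.1, 188.7, 274.4]
ee_rot: [179.8, -0.0, 96.3]
force: [1.3, -0.1, -0.4]
gripper_width: 0.1
gripper_force: 0.0
```

Request:
{"method": "arm_command", "body": {
  "motion": [
    {"offset":[-0.02,0,-0.03],"spin":0},
    {"offset":[0,0,0],"spin":0}
  ]
}}

```text
time_s: 5.4
ee_pos: [474.9, 168.6, 304.7]
ee_rot: [179.5, -0.1, 96.2]
force: [-0.7, 0.1, 0.5]
gripper_width: 0.8
gripper_force: 0.0
```

```bash
cat > meas.py <<'E'
from h import *
def boxmeas(f,yaw=6.57):
    im,d,p=wcloud(); np.savez('pics/'+f,im=im,p=p); p=p.reshape(-1,3);c=im.reshape(-1,3).astype(int)
    k=(p[:,0]>350)&(p[:,0]<620)&(p[:,1]>80)&(p[:,1]<390); p=p[k];c=c[k]
    t=np.deg2rad(yaw);X=np.array([np.cos(t),np.sin(t)]);Y=np.array([-X[1],X[0]]); O=np.array([484.8,232.9])
    q=(p[:,:2]-O)@np.stack([X,Y],1)
    def edge(k,ax,f,n):
        a=q[k,ax];b=q[k,1-ax];e=[]
        for m in np.arange(b.min()+8,b.max()-8,5):
            s=(b>=m)&(b<m+5)
            if s.sum()>2:e.append((m+2.5,f(a[s])))
        e=np.array(e);r=e[:,1]-np.median(e[:,1]);e=e[abs(r)<4];g=np.polyfit(e[:,0],e[:,1],1)
        print(n,'at 0: %.1f slope %.2f deg n %d'%(g[1],np.degrees(g[0]),len(e)))
    z=p[:,2]
    w=(abs(z-57)<3.5)&(abs(q[:,1])<115); edge(w&(q[:,0]<-75),0,np.max,'near inner');edge(w&(q[:,0]<-75),0,np.min,'near outer')
    e=(abs(z-40)<3)&(abs(q[:,0])<60); edge(e&(q[:,1]<-105),1,np.max,'R inner'); edge(e&(q[:,1]>105),1,np.min,'L inner')
    br=c[:,2]>c[:,0]+50
    edge((abs(z-87)<4)&br&(q[:,0]>60)&(q[:,0]<95)&(abs(q[:,1])<112),0,np.min,'board near')
    ct=(abs(z-81.5)<3)&(abs(q[:,1])<110)&(q[:,0]<66)
    edge(ct&(q[:,0]<0)&(abs(q[:,1])<90),0,np.min,'carton near');edge(ct&(q[:,0]<55)&(q[:,0]>-30)&(q[:,1]<-80),1,np.min,'carton R')
E
python3 -c "
from meas import *
print(env.state()['ee_pos']);boxmeas('w2')"
```

```text
[474.91823941 168.56504609 304.72662448]
near inner at 0: -85.2 slope 0.07 deg n 43
near outer at 0: -94.4 slope -0.27 deg n 43
R inner at 0: -120.1 slope -0.06 deg n 21
L inner at 0: 119.3 slope 0.10 deg n 21
board near at 0: 69.3 slope -0.17 deg n 41
carton near at 0: -40.3 slope -0.09 deg n 33
carton R at 0: -102.1 slope 0.44 deg n 14
```

Request:
{"method": "arm_command", "body": {
  "motion": [
    {"offset":[-0.059,-0.0135,0],"spin":0},
    {"offset":[-0.059,-0.0135,0],"spin":0},
    {"offset":[-0.059,-0.0135,0],"spin":0},
    {"offset":[-0.059,-0.0135,0],"spin":0},
    {"offset":[-0.059,-0.0135,0],"spin":0}
  ],
  "jaw": 0.075
}}

```text
time_s: 6.08
ee_pos: [437.2, -132.7, 300.3]
ee_rot: [-179.9, -0.1, 96.4]
force: [1.0, -1.2, 0.5]
gripper_width: 48.0
gripper_force: 0.0
```

Request:
{"method": "arm_command", "body": {
  "motion": [
    {"offset":[-0.059,-0.0135,0],"spin":0},
    {"offset":[-0.059,-0.0135,0],"spin":0},
    {"offset":[-0.059,-0.0135,0],"spin":0},
    {"offset":[0,0,0],"spin":0.11},
    {"offset":[0,0,0],"spin":0}
  ]
}}

```text
time_s: 6.7
ee_pos: [416.9, -311.8, 300.0]
ee_rot: [-179.9, -0.1, 90.0]
force: [-0.0, 0.2, 0.3]
gripper_width: 74.7
gripper_force: 0.0
```

```bash
python3 - <<'E'
from h import *
s=env.state();print(s['ee_pos'],s['ee_rot'])
im,d,p=wcloud(); np.savez('pics/w3',im=im,p=p)
ortho(p,im,310,-480,300,384,'pics/t.png'); cv2.imwrite('pics/w3.png',cv2.resize(np.hstack([im,cv2.imread('pics/t.png')]),None,fx=.89,fy=.89))
q=p.reshape(-1,3); q=q[(q[:,0]>340)&(q[:,0]<480)&(q[:,1]>-480)&(q[:,1]<-180)&(abs(q[:,2]-96)<5)]
for a,b in [(-480,-322),(-322,-180)]:
    r=q[(q[:,1]>a)&(q[:,1]<b)]; print(len(r),np.median(r[:,2]),r[:,1].min(),r[:,1].max())
    e=[]
    for m in np.arange(r[:,1].min()+3,r[:,1].max()-3,5):
        t=r[(r[:,1]>=m)&(r[:,1]<m+5)]
        if len(t)>2: e.append((m+2.5,t[:,0].min(),t[:,0].max()))
    e=np.array(e)
    for j in (1,2):
        g=np.polyfit(e[:,0]-e[:,0].mean(),e[:,j],1);rr=e[:,j]-np.polyval(g,e[:,0]-e[:,0].mean());kk=abs(rr)<2;g=np.polyfit(e[kk,0]-e[:,0].mean(),e[kk,j],1)
        print('near' if j==1 else 'far','x=%.1f at y=%.1f, slope dx/dy %.3f (%d)'%(g[1],e[:,0].mean(),g[0],kk.sum()))
E
```

```text
[ 416.85494058 -311.84372901  300.02881202] [-1.79866184e+02 -1.30189490e-01  9.00426029e+01]
1380 96.3565199841073 -428.9974748982827 -322.00908665850613
near x=385.3 at y=-373.5, slope dx/dy 0.040 (21)
far x=408.4 at y=-373.5, slope dx/dy 0.180 (21)
2149 96.40086545283492 -321.9590429393845 -180.00215052287365
near x=402.3 at y=-240.8, slope dx/dy 0.091 (14)
far x=431.2 at y=-240.8, slope dx/dy -0.047 (7)
```

View pics/w3.png

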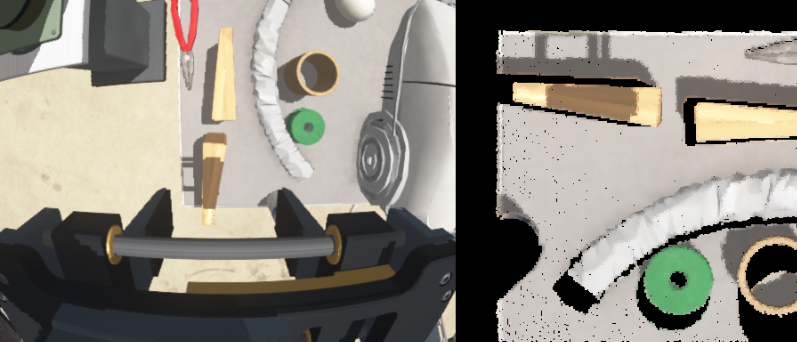

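```bash
python3 - <<'E'
from h import *
p=np.load('pics/w3.npz')['p']
q=p.reshape(-1,3); q=q[(q[:,0]>340)&(q[:,0]<480)&(q[:,1]>-480)&(q[:,1]<-100)&(abs(q[:,2]-96)<5)]
I=np.zeros((380,140),np.uint8); I[(q[:,1]+480).astype(int),(q[:,0]-340).astype(int)]=1
I=cv2.morphologyEx(I,cv2.MORPH_CLOSE,np.ones((5,5),np.uint8)); n,L,st,_=cv2.connectedComponentsWithStats(I)
lab=L[(q[:,1]+480).astype(int),(q[:,0]-340).astype(int)]
for i in range(1,n):
    r=q[lab==i]
    if len(r)<300: continue
    e=[]
    for m in np.arange(r[:,1].min()+3,r[:,1].max()-7,5):
        t=r[(r[:,1]>=m)&(r[:,1]<m+5)]
        if len(t)>2: e.append((m+2.5,t[:,0].min(),t[:,0].max()))
    e=np.array(e);y0=(r[:,1].min()+r[:,1].max())/2;print('y',r[:,1].min(),r[:,1].max(),'mid',y0,len(r))
    for j in (1,2):
        g=np.polyfit(e[:,0]-y0,e[:,j],1);rr=e[:,j]-np.polyval(g,e[:,0]-y0);kk=abs(rr)<2;g=np.polyfit(e[kk,0]-y0,e[kk,j],1)
        print('near' if j==1 else 'far','x=%.1f slope dx/dy %.3f (%d/%d)'%(g[1],g[0],kk.sum(),len(e)))
E
```

```text
y -428.9974748982827 -299.86028471594307 mid -364.4288798071129 1838
near x=385.6 slope dx/dy 0.040 (24/24)
far x=410.1 slope dx/dy 0.183 (24/24)
y -269.506163424461 -139.4154741416349 mid -204.46081878304796 2199
near x=405.6 slope dx/dy 0.091 (25/25)
far x=429.9 slope dx/dy -0.046 (25/25)
```

Request:
{"method": "arm_command", "body": {
  "motion": [
    {"offset":[0.05,0.0006,0.03],"spin":0.023},
    {"offset":[0.05,0,0.04],"spin":0},
    {"offset":[0,0,0.06],"spin":0},
    {"offset":[0,0,0.05],"spin":0},
    {"offset":[0,0,0.027],"spin":0}
  ],
  "jaw": 0.055
}}

```text
time_s: 7.38
ee_pos: [417.4, -210.9, 93.5]
ee_rot: [-179.8, -0.1, 88.9]
force: [0.6, -0.7, -0.4]
gripper_width: 55.0
gripper_force: 0.0
```

Request:
{"method": "arm_command", "body": {
  "motion": [
    {"offset":[0,0,0],"spin":0},
    {"offset":[0,0,0],"spin":0}
  ]
}}

```text
time_s: 7.62
ee_pos: [419.6, -213.1, 97.2]
ee_rot: [179.9, 0.1, 88.8]
force: [0.3, 0.4, 0.0]
gripper_width: 54.7
gripper_force: 0.0
```

Request:
{"method": "arm_command", "body": {
  "motion": [
    {"offset":[0,0,0.002],"spin":0},
    {"offset":[0,0,0],"spin":0},
    {"offset":[0,0,0],"spin":0},
    {"offset":[0,0,0],"spin":0},
    {"offset":[0,0,0],"spin":0}
  ],
  "jaw": 0.0,
  "newtons": 35
}}

```text
time_s: 8.25
ee_pos: [418.8, -213.5, 94.7]
ee_rot: [180.0, 0.0, 88.7]
force: [-1.2, 1.0, 5.2]
gripper_width: 27.9
gripper_force: 34.9
```

Request:
{"method": "arm_command", "body": {
  "motion": [
    {"offset":[0,0,-0.02],"spin":0},
    {"offset":[0,0,-0.05],"spin":0},
    {"offset":[0,0,-0.05],"spin":0},
    {"offset":[0,0,0],"spin":0}
  ]
}}

```text
time_s: 8.75
ee_pos: [420.8, -214.3, 217.5]
ee_rot: [179.6, 0.2, 88.7]
force: [-0.4, -0.2, -2.1]
gripper_width: 27.8
gripper_force: 34.9
```

```bash
python3 - <<'E'
from h import *
s=env.state();print(s['ee_pos'],s['ee_rot'],s['gripper_width'],s['gripper_force'])
im,d,p=wcloud(); np.savez('pics/w4',im=im,p=p); im2,_=env.grab_frame('side')
cv2.imwrite('pics/w4.png',cv2.resize(np.hstack([im,im2]),None,fx=.78,fy=.78))
E
```

```text
[ 420.83473526 -214.29675141  217.52292633] [179.55324457   0.21139856  88.68067175] 27.814155143310078 34.883399530663155
```

View pics/w4.png

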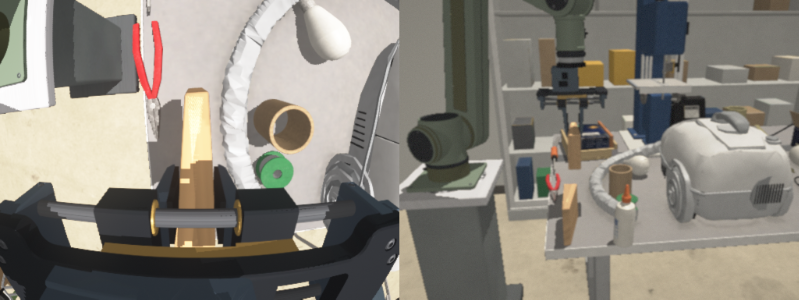

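```bash
cat >> meas.py <<'E'
def inhand(f,xlo,xhi):
    s=env.state(); p=np.load('pics/%s.npz'%f)['p'].reshape(-1,3)
    q=(p-s['ee_pos'])@R.from_euler('xyz',s['ee_rot'],degrees=True).as_matrix()
    q=q[(q[:,0]>xlo)&(q[:,0]<xhi)&(abs(q[:,1])<30)&(q[:,2]>-15)&(q[:,2]<20)]
    print('x range',q[:,0].min(),q[:,0].max(),len(q))
    g=np.polyfit(q[:,0],q[:,2],1);print('top z at 0 %.1f slope %.3f'%(g[1],g[0]))
    q=q[abs(q[:,2]-np.polyval(g,q[:,0]))<4]; e=[]
    for m in np.arange(q[:,0].min()+2,q[:,0].max()-5,5):
        t=q[(q[:,0]>=m)&(q[:,0]<m+5)]
        if len(t)>2:e.append((m+2.5,t[:,1].min(),t[:,1].max()))
    e=np.array(e)
    for j in (1,2):
        g=np.polyfit(e[:,0],e[:,j],1);k=abs(e[:,j]-np.polyval(g,e[:,0]))<2;g=np.polyfit(e[k,0],e[k,j],1);print('-y' if j==1 else '+y','edge at 0 %.1f slope %.3f (%d)'%(g[1],g[0],k.sum()))
E
python3 -c "
from meas import *
inhand('w4',18,110)"
```

```text
x range 18.004928896555477 73.37676210654976 3662
top z at 0 -6.5 slope 0.028
-y edge at 0 -9.2 slope 0.064 (10)
+y edge at 0 16.5 slope -0.067 (10)
```

Request:
{"method": "arm_command", "body": {
  "motion": [
    {"offset":[0,0,-0.01],"spin":-0.07},
    {"offset":[0.055,0.0045,0],"spin":0},
    {"offset":[0.055,0.0045,0],"spin":0},
    {"offset":[0.055,0.0045,0],"spin":0},
    {"offset":[0.055,0.0045,0],"spin":0}
  ]
}}

```text
time_s: 9.48
ee_pos: [425.0, 9.0, 222.0]
ee_rot: [-179.8, -0.0, 92.7]
force: [0.6, -0.7, -0.6]
gripper_width: 27.1
gripper_force: 34.9
```

Request:
{"method": "arm_command", "body": {
  "motion": [
    {"offset":[0.055,0.0045,0],"spin":0},
    {"offset":[0.055,0.0045,0],"spin":0},
    {"offset":[0.05,0.003,0],"spin":0},
    {"offset":[0,0,0],"spin":0},
    {"offset":[0,0,0],"spin":0}
  ]
}}

```text
time_s: 10.1
ee_pos: [429.8, 167.2, 222.4]
ee_rot: [-179.8, 0.1, 92.7]
force: [0.8, -0.1, -1.7]
gripper_width: 27.6
gripper_force: 34.9
```

```bash
cat >> meas.py <<'E'
def edgesbox(f,ylo=20,yhi=100):
    "edges in camera-based box frame plus in-hand wedge, all relative to one pose reading"
    s=env.state(); im,d,p=wcloud(); np.savez('pics/'+f,im=im,p=p); print(np.round(s['ee_pos'],1),np.round(s['ee_rot'],2))
    t=np.deg2rad(6.57);X=np.array([np.cos(t),np.sin(t)]);Y=np.array([-X[1],X[0]]);O=np.array([484.8,232.9])
    print('tool in box',np.round((s['ee_pos'][:2]-O)@np.stack([X,Y],1),1))
    p=p.reshape(-1,3); q=(p[:,:2]-O)@np.stack([X,Y],1); z=p[:,2]
    for n,k,ax,fn in [('near inner',(abs(z-57)<4)&(q[:,0]<-72)&(q[:,0]>-100),0,np.max),('near outer',(abs(z-57)<4)&(q[:,0]<-72)&(q[:,0]>-110),0,np.min),('carton near',(abs(z-81.5)<4)&(q[:,0]>-60)&(q[:,0]<-5),0,np.min)]:
        k=k&(q[:,1]>ylo)&(q[:,1]<yhi); a=q[k,0];b=q[k,1];e=[]
        for m in np.arange(ylo,yhi,5):
            s_=(b>=m)&(b<m+5)
            if s_.sum()>2:e.append((m+2.5,fn(a[s_])))
        e=np.array(e)
        if len(e)<3: print(n,'few');continue
        print(n,'%.1f'%np.median(e[:,1]),'slope %.3f'%np.polyfit(e[:,0],e[:,1],1)[0],len(e))
E
python3 -c "
from meas import *
edgesbox('w5'); inhand('w5',18,85)"
```

```text
[429.8 167.2 222.4] [-1.7979e+02  1.0000e-01  9.2740e+01]
tool in box [-62.2 -59. ]
near inner -85.0 slope -0.001 16
near outer -94.8 slope 0.000 16
carton near -40.5 slope 0.010 16
x range 18.002054677940603 75.09117898258371 3821
top z at 0 -2.0 slope 0.021
-y edge at 0 -12.5 slope 0.069 (11)
+y edge at 0 13.5 slope -0.062 (11)
```

```bash
python3 - <<'E'
import re
t=open('h.py').read(); t=t.replace("    p[(d==0)|(th>1.4)]=np.nan","    p[(d==0)|(th>1.4)]=np.nan; np.save('pics/pose.npy',np.r_[s['ee_pos'],s['ee_rot']])"); open('h.py','w').write(t)
t=open('meas.py').read(); t=t.replace("s=env.state(); p=np.load('pics/%s","s=np.load('pics/pose.npy');s=dict(ee_pos=s[:3],ee_rot=s[3:]); p=np.load('pics/%s"); open('meas.py','w').write(t)
E
python3 -c "
from meas import *
edgesbox('w6'); inhand('w6',18,85)"
```

```text
[430.  166.8 222.8] [-1.7983e+02  8.0000e-02  9.2660e+01]
tool in box [-62.  -59.4]
near inner -85.1 slope -0.002 16
near outer -94.8 slope -0.001 16
carton near -40.5 slope 0.011 16
x range 18.024171023687543 74.6507697043449 3740
top z at 0 -2.3 slope 0.019
-y edge at 0 -12.3 slope 0.072 (10)
+y edge at 0 14.0 slope -0.069 (10)
```

Request:
{"method": "arm_command", "body": {
  "motion": [
    {"offset":[0,0.0025,0.02],"spin":0},
    {"offset":[0,0,0.022],"spin":0},
    {"offset":[0,0,0.02],"spin":0},
    {"offset":[0,0,0.02],"spin":0},
    {"offset":[0,0,0],"spin":0}
  ]
}}

```text
time_s: 10.82
ee_pos: [432.2, 166.3, 141.0]
ee_rot: [-179.8, 0.1, 92.6]
force: [0.9, 1.3, -1.7]
gripper_width: 27.2
gripper_force: 34.9
```

Request:
{"method": "arm_command", "body": {
  "motion": [
    {"offset":[0,0,0.018],"spin":0},
    {"offset":[0,0,0.015],"spin":0},
    {"offset":[0,0,0],"spin":0}
  ]
}}

```text
time_s: 11.2
ee_pos: [433.2, 167.2, 109.2]
ee_rot: [-179.9, 0.0, 92.6]
force: [-0.5, -0.2, -0.9]
gripper_width: 27.6
gripper_force: 34.9
```

Request:
{"method": "arm_command", "body": {
  "motion": [
    {"offset":[-0.002,0.002,0.004],"spin":0},
    {"offset":[-0.002,0.0015,0.001],"spin":0},
    {"offset":[0,0,0.001],"spin":0},
    {"offset":[0,0,0],"spin":0}
  ]
}}

```text
time_s: 11.7
ee_pos: [437.1, 164.0, 103.3]
ee_rot: [180.0, -0.0, 92.7]
force: [-0.6, -1.2, -1.2]
gripper_width: 27.6
gripper_force: 34.9
```

Request:
{"method": "arm_command", "body": {
  "motion": [
    {"offset":[0,0,0.001],"spin":0},
    {"offset":[0,0,0.001],"spin":0}
  ]
}}

```text
time_s: 11.95
ee_pos: [437.4, 164.1, 102.6]
ee_rot: [179.9, 0.0, 92.7]
force: [-3.7, -1.4, 15.6]
gripper_width: 27.4
gripper_force: 34.9
```

Request:
{"method": "arm_command", "body": {
  "motion": [
    {"offset":[0,-0.001,-0.001],"spin":0},
    {"offset":[0,0,0],"spin":0},
    {"offset":[0,0,0],"spin":0}
  ],
  "jaw": 0.05
}}

```text
time_s: 12.32
ee_pos: [436.0, 164.0, 102.1]
ee_rot: [180.0, -0.0, 92.7]
force: [0.3, -0.3, -0.0]
gripper_width: 49.7
gripper_force: 0.0
```

Request:
{"method": "arm_command", "body": {
  "motion": [
    {"offset":[0,0,-0.03],"spin":0},
    {"offset":[0,0,-0.05],"spin":0},
    {"offset":[-0.01,0,-0.06],"spin":0},
    {"offset":[-0.03,0,-0.05],"spin":0},
    {"offset":[0,0,0],"spin":0}
  ]
}}

```text
time_s: 12.95
ee_pos: [439.9, 123.4, 296.1]
ee_rot: [179.5, -0.1, 92.6]
force: [0.4, 0.4, -0.0]
gripper_width: 50.1
gripper_force: 0.0
```

```bash
cat >> meas.py <<'E'
def wedges(f,new=True):
    if new:
        im,d,p=wcloud(); np.savez('pics/'+f,im=im,p=p)
    p=np.load('pics/%s.npz'%f)['p'].reshape(-1,3)
    t=np.deg2rad(6.57);X=np.array([np.cos(t),np.sin(t)]);Y=np.array([-X[1],X[0]]);O=np.array([484.8,232.9])
    q=(p[:,:2]-O)@np.stack([X,Y],1); k=(abs(p[:,2]-104)<6)&(q[:,0]>-95)&(q[:,0]<-30)&(abs(q[:,1])<125); q=q[k];z=p[k,2]
    print('z',np.median(z),'y',q[:,1].min(),q[:,1].max()); g=np.polyfit(q[:,1],z,1);print('z slope',g[0])
    for m in np.arange(-120,120,15):
        s=q[(q[:,1]>=m)&(q[:,1]<m+15),0]
        if len(s)>5: print(m+7.5,np.round([s.min(),s.max()],1),end='; ')
    print()
E
python3 -c "
from meas import *
boxmeas('w7'); wedges('w7',False)"
```

```text
near inner at 0: -85.3 slope -0.04 deg n 43
near outer at 0: -94.7 slope -0.02 deg n 43
R inner at 0: -120.4 slope -0.88 deg n 17
L inner at 0: 119.0 slope 0.30 deg n 21
board near at 0: 69.2 slope -0.07 deg n 40
carton near at 0: -40.0 slope 0.08 deg n 33
carton R at 0: -102.8 slope 0.38 deg n 14
z 104.40103650727991 y -118.71288022168905 11.282604616160022
z slope 0.000858407437715638
-112.5 [-75.6 -43.3]; -97.5 [-74.8 -42.8]; -82.5 [-72.3 -42.8]; -67.5 [-69.9 -42.8]; -52.5 [-68.7 -42.8]; -37.5 [-66.4 -42.8]; -22.5 [-64.1 -42.7]; -7.5 [-61.8 -42.7]; 7.5 [-60.7 -42.7];
```

Request:
{"method": "arm_command", "body": {
  "motion": [
    {"offset":[-0.055,-0.0072,0],"spin":0},
    {"offset":[-0.055,-0.0072,0],"spin":0},
    {"offset":[-0.055,-0.0072,0],"spin":0},
    {"offset":[-0.055,-0.0072,0],"spin":0},
    {"offset":[-0.055,-0.0072,0],"spin":0}
  ],
  "jaw": 0.06
}}

```text
time_s: 13.62
ee_pos: [414.0, -153.3, 290.2]
ee_rot: [-179.8, -0.1, 92.7]
force: [0.1, -0.2, -0.0]
gripper_width: 60.0
gripper_force: 0.0
```

Request:
{"method": "arm_command", "body": {
  "motion": [
    {"offset":[-0.055,-0.0072,0],"spin":0},
    {"offset":[-0.055,-0.0072,0],"spin":0},
    {"offset":[-0.0555,-0.0072,0],"spin":0},
    {"offset":[0,0,0.04],"spin":0.157},
    {"offset":[0,0,0.05],"spin":0}
  ]
}}

```text
time_s: 14.25
ee_pos: [400.9, -318.9, 199.6]
ee_rot: [-180.0, -0.1, 83.6]
force: [-0.6, -0.4, -1.0]
gripper_width: 59.8
gripper_force: 0.0
```

```bash
python3 - <<'E'
from h import *
for i in range(2):
    im,d,p=wcloud(); s=np.load('pics/pose.npy'); print(np.round(s,1))
Rm=R.from_euler('xyz',s[3:],degrees=True).as_matrix()
k=(abs(p[...,2]-96)<5)&(p[...,0]>350)&(p[...,0]<450)&(p[...,1]<-290)
q=(p[k]-s[:3])@Rm; print(len(q),q.min(0),q.max(0))
for m in np.arange(-80,40,10):
    t=q[(q[:,0]>=m)&(q[:,0]<m+10)]
    if len(t)>3: print(m+5,np.round([t[:,1].min(),t[:,1].max()],1))
E
```

```text
[ 4.009e+02 -3.189e+02  1.996e+02 -1.800e+02 -1.000e-01  8.360e+01]
[ 397.  -315.3  192.4 -179.2   -0.5   83.7]
2804 [-115.66254247   -9.48348969   93.07085762] [ 15.54015583  23.647607   101.23787816]
-75 [-3.7 18.1]
-65 [-3.6 18. ]
-55 [-4.6 19.7]
-45 [-5.4 20.3]
-35 [-6.3 21.1]
-25 [-7.1 21.6]
-15 [-7.9 22.3]
-5 [-8.7 23. ]
5 [-8.7 23.6]
15 [-9.5 23.6]
```

Request:
{"method": "arm_command", "body": {
  "motion": [
    {"offset":[0,0,0],"spin":0}
  ]
}}

```text
time_s: 14.48
ee_pos: [401.4, -318.4, 202.2]
ee_rot: [-180.0, -0.0, 83.7]
force: [-0.3, 1.1, 0.6]
gripper_width: 59.9
gripper_force: 0.0
```

```bash
python3 - <<'E'
from h import *
for i in range(4):
    im,d,p=wcloud(); s=np.load('pics/pose.npy'); print(np.round(s,1))
    Rm=R.from_euler('xyz',s[3:],degrees=True).as_matrix()
    q=(p-s[:3])@Rm; q=q[(abs(q[...,2]-104)<12)&(abs(q[...,1])<40)&(q[...,0]<40)&(q[...,0]>-140)&np.isfinite(q[...,0])]
    t=q[abs(q[:,0])<5];print(q[:,0].max(),t[:,1].min(),t[:,1].max(),t[:,2].mean())
E
```

```text
[ 401.4 -318.4  202.2 -180.    -0.    83.7]
19.147135369824568 -14.619109711385757 17.050267285861214 105.81372811292744
[ 4.020e+02 -3.190e+02  2.034e+02  1.799e+02  1.000e-01  8.370e+01]
19.55557176237451 -15.60826814033758 16.205706757197316 107.04133642720267
[ 4.022e+02 -3.192e+02  2.039e+02  1.798e+02  1.000e-01  8.370e+01]
19.832581171767448 -15.675205477420278 15.361390750193243 107.59817648741091
[ 4.022e+02 -3.192e+02  2.041e+02  1.798e+02  1.000e-01  8.370e+01]
20.038002610493237 -15.625919616829481 15.451795301171416 107.74785001286331
```

Request:
{"method": "arm_command", "body": {
  "motion": [
    {"offset":[0,0,0.05],"spin":0},
    {"offset":[0,0,0.04],"spin":0},
    {"offset":[0,0,0.021],"spin":0},
    {"offset":[0,0,0],"spin":0},
    {"offset":[0,0,0],"spin":0}
  ]
}}

```text
time_s: 15.3
ee_pos: [402.1, -319.4, 92.8]
ee_rot: [179.8, 0.1, 83.7]
force: [0.8, 0.5, 0.0]
gripper_width: 60.1
gripper_force: 0.0
```

Request:
{"method": "arm_command", "body": {
  "motion": [
    {"offset":[0,0,0],"spin":0},
    {"offset":[0,0,0],"spin":0},
    {"offset":[0,0,0],"spin":0},
    {"offset":[0,0,0],"spin":0},
    {"offset":[0,0,0],"spin":0}
  ],
  "jaw": 0.0,
  "newtons": 50
}}

```text
time_s: 15.92
ee_pos: [401.4, -318.8, 91.7]
ee_rot: [179.9, 0.0, 83.7]
force: [0.6, -0.3, 3.9]
gripper_width: 32.5
gripper_force: 49.9
```

Request:
{"method": "arm_command", "body": {
  "motion": [
    {"offset":[0,0,-0.02],"spin":0},
    {"offset":[0,0,-0.05],"spin":0},
    {"offset":[0,0,-0.06],"spin":0},
    {"offset":[0,0,0],"spin":0},
    {"offset":[0,0,0],"spin":0}
  ]
}}

```text
time_s: 16.55
ee_pos: [400.2, -318.0, 220.0]
ee_rot: [-179.9, -0.1, 83.7]
force: [-1.4, -0.1, -1.7]
gripper_width: 32.5
gripper_force: 49.9
```

Request:
{"method": "arm_command", "body": {
  "motion": [
    {"offset":[0,0,0],"spin":-0.155},
    {"offset":[0.056,0.0032,0],"spin":0},
    {"offset":[0.058,0.0032,0],"spin":0},
    {"offset":[0.058,0.0032,0],"spin":0},
    {"offset":[0.058,0.0032,0],"spin":0}
  ]
}}

```text
time_s: 17.18
ee_pos: [401.8, -86.4, 218.9]
ee_rot: [-179.7, -0.1, 92.5]
force: [1.1, -0.2, -1.0]
gripper_width: 32.2
gripper_force: 49.9
```

Request:
{"method": "arm_command", "body": {
  "motion": [
    {"offset":[0.058,0.0032,0],"spin":0},
    {"offset":[0.058,0.0032,0],"spin":0},
    {"offset":[0.058,0.0032,0],"spin":0},
    {"offset":[0.058,0.0032,0],"spin":0},
    {"offset":[0.058,0.0032,0],"spin":0}
  ]
}}

```text
time_s: 17.8
ee_pos: [404.9, 203.4, 218.9]
ee_rot: [-179.8, 0.1, 92.6]
force: [0.5, -0.2, -1.0]
gripper_width: 32.1
gripper_force: 49.9
```

Request:
{"method": "arm_command", "body": {
  "motion": [
    {"offset":[0.058,0.0032,0],"spin":0},
    {"offset":[0.058,0.0036,0],"spin":0},
    {"offset":[0,0,0],"spin":0},
    {"offset":[0,0,0],"spin":0},
    {"offset":[0,0,0],"spin":0}
  ]
}}

```text
time_s: 18.42
ee_pos: [407.6, 316.7, 220.4]
ee_rot: [-179.9, 0.1, 92.5]
force: [0.4, -0.3, -0.7]
gripper_width: 32.7
gripper_force: 49.9
```

```bash
python3 - <<'E'
from meas import *
edgesbox('w8',-110,30)
s=np.load('pics/pose.npy');p=np.load('pics/w8.npz')['p']
q=(p-s[:3])@R.from_euler('xyz',s[3:],degrees=True).as_matrix(); q=q[(abs(q[...,2])<12)&(abs(q[...,1])<30)&np.isfinite(q[...,0])]
print(len(q)); h=[(m+2.5,np.round(np.r_[t[:,1].min(),t[:,1].max(),t[:,2].mean()],1).tolist()) for m in range(-130,60,10) for t in [q[(q[:,0]>=m)&(q[:,0]<m+5)]] if len(t)>3]; print(h)
im=np.load('pics/w8.npz')['im']; im2,_=env.grab_frame('side')
cv2.imwrite('pics/w8.png',cv2.resize(np.hstack([im,im2]),None,fx=.78,fy=.78))
E
```

```text
[407.6 316.7 220.4] [-1.7991e+02  9.0000e-02  9.2500e+01]
tool in box [-67.1  92.1]
near inner few
near outer few
carton near -40.8 slope 0.318 10
4807
[(-47.5, [-11.6, 13.7, -4.2]), (-37.5, [-12.4, 13.9, -4.3]), (-7.5, [-16.0, 16.9, -4.6]), (2.5, [-15.9, 16.8, -5.0]), (12.5, [-15.8, 19.9, -5.0])]
```

View pics/w8.png

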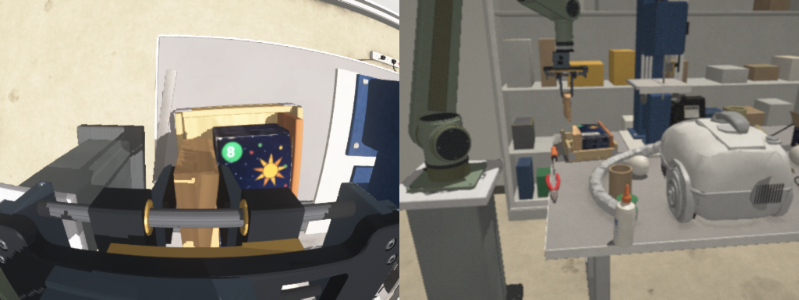

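Request:
{"method": "arm_command", "body": {
  "motion": [
    {"offset":[0,0.0005,0.02],"spin":0},
    {"offset":[0,0,0.016],"spin":0},
    {"offset":[0,0,0],"spin":0},
    {"offset":[0,0,0.02],"spin":0},
    {"offset":[0,0,0],"spin":0}
  ]
}}

```text
time_s: 19.15
ee_pos: [408.1, 317.5, 165.0]
ee_rot: [-179.9, 0.1, 92.5]
force: [-1.1, -0.6, -1.6]
gripper_width: 32.3
gripper_force: 49.9
```

Request:
{"method": "arm_command", "body": {
  "motion": [
    {"offset":[0,0,0.02],"spin":0},
    {"offset":[0,0,0.015],"spin":0},
    {"offset":[0,0,0.012],"spin":0},
    {"offset":[0,0,0],"spin":0}
  ]
}}

```text
time_s: 19.65
ee_pos: [408.2, 318.0, 117.5]
ee_rot: [-179.9, 0.1, 92.6]
force: [-0.9, -1.3, -1.0]
gripper_width: 32.7
gripper_force: 49.9
```

Request:
{"method": "arm_command", "body": {
  "motion": [
    {"offset":[0,0,0.01],"spin":0},
    {"offset":[0,0,0.005],"spin":0},
    {"offset":[-0.01,0.0007,0],"spin":0},
    {"offset":[-0.01,0.0007,0],"spin":0},
    {"offset":[0,0,0],"spin":0}
  ]
}}

```text
time_s: 20.27
ee_pos: [410.8, 297.3, 103.4]
ee_rot: [-180.0, 0.0, 92.5]
force: [-0.5, -0.4, -0.3]
gripper_width: 32.1
gripper_force: 49.9
```

Request:
{"method": "arm_command", "body": {
  "motion": [
    {"offset":[-0.008,0.0006,0],"spin":0},
    {"offset":[-0.008,0.0006,0],"spin":0},
    {"offset":[0,0,0],"spin":0}
  ]
}}

```text
time_s: 20.65
ee_pos: [412.1, 281.4, 103.0]
ee_rot: [-179.9, 0.1, 92.5]
force: [-2.1, -0.7, -2.1]
gripper_width: 32.1
gripper_force: 49.9
```

Request:
{"method": "arm_command", "body": {
  "motion": [
    {"offset":[0,0,0.0025],"spin":0},
    {"offset":[-0.005,0.0003,0],"spin":0},
    {"offset":[-0.005,0.0003,0],"spin":0},
    {"offset":[0,0,0],"spin":0},
    {"offset":[0,0,0],"spin":0}
  ]
}}

```text
time_s: 21.28
ee_pos: [412.1, 272.7, 100.3]
ee_rot: [-179.8, -0.0, 92.5]
force: [-5.1, 1.6, 0.0]
gripper_width: 32.3
gripper_force: 49.8
```

Request:
{"method": "arm_command", "body": {
  "motion": [
    {"offset":[0,0,0.001],"spin":0},
    {"offset":[0,0,0],"spin":0}
  ]
}}

```text
time_s: 21.52
ee_pos: [412.1, 272.7, 99.6]
ee_rot: [-179.8, -0.0, 92.5]
force: [-6.3, 1.6, 2.4]
gripper_width: 32.7
gripper_force: 49.9
```

Request:
{"method": "arm_command", "body": {
  "motion": [
    {"offset":[0,0,0],"spin":0},
    {"offset":[0,0,0],"spin":0},
    {"offset":[0,0,0],"spin":0}
  ],
  "jaw": 0.055
}}

```text
time_s: 21.9
ee_pos: [414.5, 272.7, 100.0]
ee_rot: [179.9, -0.0, 92.6]
force: [-0.4, 0.9, 0.4]
gripper_width: 54.7
gripper_force: 0.0
```

Request:
{"method": "arm_command", "body": {
  "motion": [
    {"offset":[0,0,-0.03],"spin":0},
    {"offset":[0,0,-0.05],"spin":0},
    {"offset":[-0.03,0,-0.05],"spin":0},
    {"offset":[-0.04,0,-0.03],"spin":0},
    {"offset":[-0.03,0,0],"spin":0}
  ]
}}

```text
time_s: 22.52
ee_pos: [419.9, 171.8, 262.7]
ee_rot: [179.6, -0.1, 92.6]
force: [-0.4, -0.2, -1.1]
gripper_width: 54.9
gripper_force: 0.0
```

Request:
{"method": "arm_command", "body": {
  "motion": [
    {"offset":[0,0,0],"spin":-0.07},
    {"offset":[0,0,0],"spin":0}
  ],
  "jaw": 0.0
}}

```text
time_s: 22.78
ee_pos: [418.6, 172.2, 260.0]
ee_rot: [179.9, -0.0, 96.5]
force: [-0.4, -0.6, 0.6]
gripper_width: 37.8
gripper_force: 0.0
```

```bash
python3 - <<'E'
from meas import *
boxmeas('w9'); wedges('w9',False); print(np.load('pics/pose.npy'))
im=np.load('pics/w9.npz')['im']; ortho(np.load('pics/w9.npz')['p'],im,340,80,320,384,'pics/t.png'); cv2.imwrite('pics/w9.png',cv2.resize(np.hstack([im,cv2.imread('pics/t.png')]),None,fx=.89,fy=.89))
E
```

```text
near inner at 0: -85.6 slope 0.06 deg n 43
near outer at 0: -94.4 slope -0.13 deg n 43
R inner at 0: -120.4 slope -0.68 deg n 13
L inner at 0: 119.2 slope -0.08 deg n 21
board near at 0: 69.1 slope -0.11 deg n 42
carton near at 0: -39.0 slope -1.41 deg n 30
carton R at 0: -102.4 slope -0.88 deg n 14
z 104.41831760732416 y -119.8963993916671 64.8381455617534
z slope 0.0008097350506908879
-112.5 [-73.6 -41. ]; -97.5 [-71.3 -40.2]; -82.5 [-70.2 -40.8]; -67.5 [-83.4 -40.4]; -52.5 [-83.3 -40.4]; -37.5 [-83.2 -40.9]; -22.5 [-83.1 -40.2]; -7.5 [-82.9 -41.3]; 7.5 [-82.8 -41.6]; 22.5 [-82.7 -54.5]; 37.5 [-82.6 -52.4]; 52.5 [-82.6 -49.4]; 67.5 [-82.5 -49.3]; 
[ 4.18585286e+02  1.72235873e+02  2.59979871e+02  1.79932545e+02
 -1.74138127e-03  9.65012452e+01]
```

View pics/w9.png

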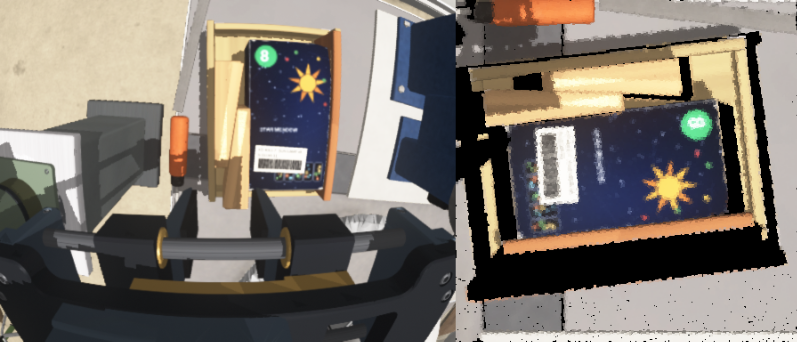

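Request:
{"method": "arm_command", "body": {
  "motion": [
    {"offset":[0.047,0.0026,0.02],"spin":0},
    {"offset":[0.047,0.0026,0.02],"spin":0},
    {"offset":[0.0475,0.0026,0.02],"spin":0},
    {"offset":[0,0,0.03],"spin":0},
    {"offset":[0,0,0],"spin":0}
  ]
}}

```text
time_s: 23.45
ee_pos: [408.2, 313.9, 167.4]
ee_rot: [-179.7, 0.2, 96.7]
force: [0.0, -0.3, -0.2]
gripper_width: 0.1
gripper_force: 0.0
```

Request:
{"method": "arm_command", "body": {
  "motion": [
    {"offset":[0,0,0],"spin":0}
  ]
}}

```text
time_s: 23.58
ee_pos: [410.3, 314.3, 170.5]
ee_rot: [179.9, -0.0, 96.6]
force: [0.3, -0.7, 1.2]
gripper_width: 0.2
gripper_force: 0.0
```

Request:
{"method": "arm_command", "body": {
  "motion": [
    {"offset":[0,0,0.045],"spin":0},
    {"offset":[0,0,0.04],"spin":0},
    {"offset":[0,0,0.025],"spin":0},
    {"offset":[0,0,0.014],"spin":0},
    {"offset":[0,0,0],"spin":0}
  ]
}}

```text
time_s: 24.2
ee_pos: [410.2, 314.0, 46.0]
ee_rot: [180.0, -0.0, 96.5]
force: [-0.3, -0.3, -0.1]
gripper_width: 0.6
gripper_force: 0.0
```

Request:
{"method": "arm_command", "body": {
  "motion": [
    {"offset":[0,0,0],"spin":0},
    {"offset":[-0.004,0,0],"spin":0},
    {"offset":[-0.003,0,0],"spin":0},
    {"offset":[-0.002,0,0],"spin":0},
    {"offset":[0,0,0],"spin":0}
  ]
}}

```text
time_s: 24.82
ee_pos: [411.1, 305.2, 46.0]
ee_rot: [179.9, -0.0, 96.6]
force: [-0.2, 1.4, 0.6]
gripper_width: 0.3
gripper_force: 0.8
```

Request:
{"method": "arm_command", "body": {
  "motion": [
    {"offset":[-0.002,0,0],"spin":0},
    {"offset":[-0.002,0,0],"spin":0},
    {"offset":[-0.002,0,0],"spin":0},
    {"offset":[0,0,0],"spin":0}
  ]
}}

```text
time_s: 25.32
ee_pos: [410.6, 300.0, 45.9]
ee_rot: [-179.9, -0.1, 96.5]
force: [-4.8, 6.6, 4.3]
gripper_width: 0.6
gripper_force: 3.5
```

Request:
{"method": "arm_command", "body": {
  "motion": [
    {"offset":[-0.002,0,0],"spin":0},
    {"offset":[-0.002,0,0],"spin":0},
    {"offset":[0,0,0],"spin":0}
  ]
}}

```text
time_s: 25.7
ee_pos: [410.4, 297.5, 46.1]
ee_rot: [-179.9, -0.3, 96.4]
force: [-8.1, 13.8, 5.3]
gripper_width: 0.5
gripper_force: 6.9
```

Request:
{"method": "arm_command", "body": {
  "motion": [
    {"offset":[-0.002,0,0],"spin":0},
    {"offset":[0,0,0],"spin":0}
  ]
}}

```text
time_s: 25.95
ee_pos: [410.4, 297.0, 46.4]
ee_rot: [-179.9, -0.4, 96.4]
force: [-12.7, 18.1, 6.2]
gripper_width: 0.6
gripper_force: 9.8
```

Request:
{"method": "arm_command", "body": {
  "motion": [
    {"offset":[-0.001,-0.0015,0],"spin":0},
    {"offset":[-0.001,-0.0005,0],"spin":0},
    {"offset":[0,0,0],"spin":0}
  ]
}}

```text
time_s: 26.32
ee_pos: [410.3, 295.1, 46.5]
ee_rot: [179.9, -0.4, 96.4]
force: [-8.0, 17.7, 3.5]
gripper_width: 0.4
gripper_force: 9.4
```

Request:
{"method": "arm_command", "body": {
  "motion": [
    {"offset":[-0.002,0,0],"spin":0},
    {"offset":[0,0,0],"spin":0}
  ]
}}

```text
time_s: 26.58
ee_pos: [410.4, 295.2, 46.8]
ee_rot: [179.9, -0.6, 96.3]
force: [-10.3, 25.6, 2.9]
gripper_width: 0.3
gripper_force: 13.5
```

Request:
{"method": "arm_command", "body": {
  "motion": [
    {"offset":[0.006,0,0],"spin":0},
    {"offset":[0.006,0,0],"spin":0},
    {"offset":[0,0,0],"spin":0}
  ]
}}

```text
time_s: 26.95
ee_pos: [409.1, 300.6, 45.3]
ee_rot: [-180.0, 0.1, 96.6]
force: [0.3, -0.3, 0.3]
gripper_width: 0.5
gripper_force: 0.0
```

Request:
{"method": "arm_command", "body": {
  "motion": [
    {"offset":[-0.005,0,0],"spin":0},
    {"offset":[-0.005,0,0],"spin":0},
    {"offset":[-0.002,0,0],"spin":0},
    {"offset":[-0.001,0,0],"spin":0},
    {"offset":[0,0,0],"spin":0}
  ]
}}

```text
time_s: 27.58
ee_pos: [410.1, 295.0, 46.0]
ee_rot: [179.9, -0.8, 96.2]
force: [-11.8, 32.9, -6.3]
gripper_width: 0.7
gripper_force: 16.4
```

Request:
{"method": "arm_command", "body": {
  "motion": [
    {"offset":[0.006,0,0],"spin":0},
    {"offset":[0.01,0,0],"spin":0},
    {"offset":[0,0,-0.02],"spin":0},
    {"offset":[0,0,-0.05],"spin":0},
    {"offset":[0,0,-0.055],"spin":0}
  ]
}}

```text
time_s: 28.2
ee_pos: [408.6, 302.9, 171.4]
ee_rot: [-179.9, 0.1, 96.5]
force: [-0.0, -0.1, 0.0]
gripper_width: 0.4
gripper_force: 0.0
```

Request:
{"method": "arm_command", "body": {
  "motion": [
    {"offset":[-0.045,0.0,-0.04],"spin":0},
    {"offset":[-0.05,0.0,-0.03],"spin":0},
    {"offset":[-0.05,0.0,-0.02],"spin":0},
    {"offset":[0,0,0],"spin":0},
    {"offset":[0,0,0],"spin":0}
  ]
}}

```text
time_s: 28.82
ee_pos: [425.3, 159.7, 260.3]
ee_rot: [-180.0, -0.0, 96.5]
force: [0.5, 0.5, -0.0]
gripper_width: 0.6
gripper_force: 0.0
```

```bash
python3 - <<'E'
from meas import *
boxmeas('w10'); wedges('w10',False); print(np.round(np.load('pics/pose.npy'),1))
im=np.load('pics/w10.npz')['im']; ortho(np.load('pics/w10.npz')['p'],im,340,80,320,384,'pics/t.png'); cv2.imwrite('pics/w10.png',cv2.resize(np.hstack([im,cv2.imread('pics/t.png')]),None,fx=.89,fy=.89))
E
```

```text
near inner at 0: -87.2 slope 0.41 deg n 43
near outer at 0: -94.5 slope -0.11 deg n 43
R inner at 0: -120.3 slope -0.50 deg n 16
L inner at 0: 119.2 slope 0.09 deg n 21
board near at 0: 69.1 slope -0.08 deg n 40
carton near at 0: -39.4 slope -1.16 deg n 33
carton R at 0: -102.5 slope 1.87 deg n 14
z 104.7391226703585 y -120.27975038909689 51.49832510861682
z slope 0.007576895734852337
-112.5 [-72.  -41.1]; -97.5 [-72.  -40.3]; -82.5 [-84.  -40.7]; -67.5 [-84.8 -41. ]; -52.5 [-84.8 -40.3]; -37.5 [-84.6 -40.5]; -22.5 [-84.4 -40.7]; -7.5 [-85.3 -41. ]; 7.5 [-85.1 -41. ]; 22.5 [-85.  -54.8]; 37.5 [-85.  -52.7]; 52.5 [-84.8 -51.8]; 
[ 425.3  159.7  260.3 -180.    -0.    96.5]
```

View pics/w10.png

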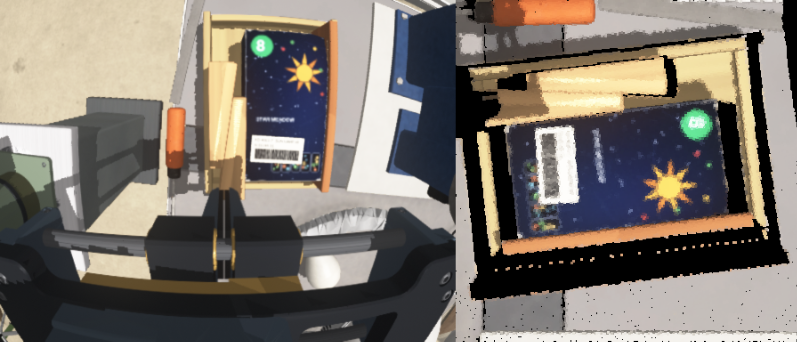

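```bash
python3 - <<'E'
from meas import *
t=np.deg2rad(6.57);X=np.array([np.cos(t),np.sin(t)]);Y=np.array([-X[1],X[0]]);O=np.array([484.8,232.9])
for f in ['w9','w10']:
    p=np.load('pics/%s.npz'%f)['p'].reshape(-1,3);c=np.load('pics/%s.npz'%f)['im'].reshape(-1,3).astype(int)
    q=(p[:,:2]-O)@np.stack([X,Y],1);z=p[:,2]
    blue=(abs(z-81.5)<3.5)&(c[:,0]>c[:,2]-5)&(q[:,0]<66)&(q[:,0]>-60)
    print(f,[(m+2.5,round(q[k,0].min(),1)) for m in range(-100,98,15) for k in [blue&(q[:,1]>=m)&(q[:,1]<m+5)] if k.sum()>3])
    print([(m+2.5,round(q[k,1].min(),1),round(q[k,1].max(),1)) for m in range(-35,65,12) for k in [blue&(q[:,0]>=m)&(q[:,0]<m+5)&(abs(q[:,1])<112)] if k.sum()>3])
    top=abs(z-104)<5
    for n,k in [('W1',top&(q[:,0]>-58)&(q[:,1]<5)&(q[:,0]<-42)&(q[:,1]>-118)),('W2',top&(q[:,0]<-70)&(q[:,0]>-83)&(q[:,1]>-60)&(q[:,1]<48))]:
        A=np.c_[q[k],np.ones(k.sum())];g=np.linalg.lstsq(A,z[k],rcond=None)[0];print(n,k.sum(),'dz/dx %.3f dz/dy %.4f mean %.1f'%(g[0],g[1],z[k].mean()))
    k=(abs(z-81.5)<3.5)&(q[:,0]>-30)&(q[:,0]<55)&(abs(q[:,1])<90); A=np.c_[q[k],np.ones(k.sum())];print('carton',np.linalg.lstsq(A,z[k],rcond=None)[0])
E
```

```text
w9 [(-97.5, np.float64(-36.4)), (-82.5, np.float64(-36.7)), (-67.5, np.float64(-37.2)), (-52.5, np.float64(-36.4)), (-37.5, np.float64(-36.8)), (-22.5, np.float64(-37.1)), (-7.5, np.float64(-36.1)), (7.5, np.float64(-39.8)), (22.5, np.float64(-40.0)), (37.5, np.float64(-40.0)), (52.5, np.float64(-41.1)), (67.5, np.float64(-40.3)), (82.5, np.float64(-40.2)), (97.5, np.float64(-39.0))]
[(-32.5, np.float64(-100.0), np.float64(95.6)), (-20.5, np.float64(-101.7), np.float64(94.7)), (-8.5, np.float64(-101.1), np.float64(95.5)), (3.5, np.float64(-101.3), np.float64(95.1)), (15.5, np.float64(-101.2), np.float64(95.1)), (27.5, np.float64(-101.4), np.float64(95.9)), (39.5, np.float64(-101.7), np.float64(96.1)), (51.5, np.float64(-101.8), np.float64(95.8)), (63.5, np.float64(-100.8), np.float64(93.8))]
W1 1563 dz/dx 0.003 dz/dy 0.0003 mean 104.4
W2 1270 dz/dx 0.000 dz/dy -0.0004 mean 104.5
carton [-5.18060126e-03 -2.82454386e-03  8.14211662e+01]
w10 [(-97.5, np.float64(-37.8)), (-82.5, np.float64(-36.9)), (-67.5, np.float64(-37.2)), (-52.5, np.float64(-36.4)), (-37.5, np.float64(-36.6)), (-22.5, np.float64(-36.9)), (-7.5, np.float64(-37.1)), (7.5, np.float64(-39.5)), (22.5, np.float64(-40.8)), (37.5, np.float64(-39.7)), (52.5, np.float64(-40.8)), (67.5, np.float64(-40.7)), (82.5, np.float64(-40.6)), (97.5, np.float64(-38.4))]
[(-32.5, np.float64(-100.8), np.float64(95.3)), (-20.5, np.float64(-101.3), np.float64(94.5)), (-8.5, np.float64(-101.0), np.float64(95.1)), (3.5, np.float64(-101.4), np.float64(95.9)), (15.5, np.float64(-101.3), np.float64(96.0)), (27.5, np.float64(-101.2), np.float64(95.9)), (39.5, np.float64(-101.4), np.float64(95.9)), (51.5, np.float64(-101.6), np.float64(95.5)), (63.5, np.float64(-101.7), np.float64(92.5))]
W1 1546 dz/dx 0.002 dz/dy 0.0033 mean 104.5
W2 1256 dz/dx 0.009 dz/dy 0.0084 mean 105.1
carton [-5.40717546e-03 -3.17599859e-03  8.14647851e+01]
```

```bash
python3 -c "
from h import *
print(env.state()['time_s']); print(env.job_done())"
```

```text
28.875
the job is handed in; nothing more can be done
None
```

The carton is flat against the stop board with both wedges jammed in the gap, standing on the floor within 0.01 rad of upright and not moving under a final push of about 33 N. I handed the job in at 28.9 s. The clamp force itself was not measured, no verdict came back, and I did not re-measure the tube, reel or bottle.

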